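# File a slide carrier in the lever-arch slide file

## Robot

A 6-joint arm with a two-finger parallel gripper is mounted at the origin on a cart in front of the work surface, level with it; the furniture and walls round the work are solid. World frame = base frame: x ahead of the robot, y to its left, z up, the work surface at z = 0. Lengths are in mm, angles in rad, forces in N, time in s.
With the tool pointing down it reaches from about 350 to 975 mm from the base axis. Payload 7.1 kg.
Tool frame: the origin (TCP) lies at the very end of the fingers, on their centre line; the grasp point (between the pads) lies 19 mm behind it (ctrl.tcp_to_grasp is the distance from the TCP to the grasp point, in mm); z points along the fingers, x is the direction in which the jaws open and shut, and the axes are right-handed (so a half turn about z gives the same grasp; the last joint's range is limited). The gripper opens to 88 mm and grips with 3 to 60 N. Pads are 20 mm wide; open, the fingers measure 115 mm over their backs; the gripper's body (75 mm by 178 mm) begins 61 mm behind the grasp point.
Start: joints at [1.259, 0.423, 1.63, -0, 1.089, -0.019], TCP at [180.365, 598.392, 222.675] pointing down, gripper open.
Joint ranges: [-3, 3], [-0.9, 2.11], [0.09, 2.58], [-1.31, 4.45], [0.11, 2.69], [-2.54, 2.54]. Speed limits (rad/s): [2.39, 2.39, 3.01, 3.14, 3.14, 3.14].

## Interface

Orientations are given as a rotation vector (axis times angle).
In Python, from workcell import get_obs, viewer, ctrl, masks_of gives the robot as it stands. The module is installed in compiled form; this text tells all that it offers.
- The arm moves only by the shell command python3 -m inch 'ROWS'. ROWS is JSON, a list of rows, each an object of numbers: "tx", "ty", "tz": the shift along the tool's x, y, z in cm; "ax", "ay", "az": the turn, a rotation vector about the tool's x, y, z in degrees; "jaw": the opening, from 0 (shut) to 1 (fully open). In form: [{"tx": .., "ty": .., "tz": .., "ax": .., "ay": .., "az": .., "jaw": ..}, ...]. A call has 1 to 12 rows; each row shifts and turns the commanded pose from where the row before left it, along the tool's axes as they then stand; what a row does not reach is not made up. A row lasts 1/8 s, in which the tool goes at most 62.5 mm and 10.7 degrees, less where a joint would pass 70% of its speed; a pose out of reach is approached as far as the arm can. A call is refused whole if a number of a shift passes 6.25 or a number of a turn 10.7, either way. A call with a gripper value outside its range is refused whole. The fingers move at their own pace and stop on an object; the grip force is fixed at half the most. Time passes only in rows, so rows that do not move let the fingers close. It gives the time, the measured TCP pose, the force and the opening at its end, in the units of the state.
- get_obs(): the state, without advancing time (a new reading comes with each control period).
- viewer.get_image(name): name is "side" or "top" or "wrist"; returns (picture, depth): 420x560x3 uint8, red, green, blue; 420x560 float32, mm along the optical axis (not along the pixel's ray), 0 where there is no reading.
- viewer.get_calibration(name): a dict with "fx", "fy", "cx", "cy" (pixels), "distortion" ([k1, k2, p1, p2, k3] as OpenCV has them; the pictures are not rectified), "rvec" (rotation vector, rad) and "tvec" (3), from world to camera coordinates, as OpenCV has them. Camera axes: x right, y down, z forward; pixel columns grow to the right and rows downward; lengths in mm; the calibration is good to about 2 mm. A picture is of the moment at which its call begins: read the wrist's pose just before it. get_calibration takes no time and is no camera call; for the wrist camera it gives the pose at the moment of the call.
- ctrl.close_job(): hands the job in, once; it reports no verdict.
Trained networks look in the newest picture that a camera, given by its name, has taken for a name from the list of things; names that differ only in an ending like _2 or _b are one class to them, and where a whole thing is asked for, a point or a joint stands for the part that bears it (a point fixed in the world has none). Each returns a list of dicts, best first, with "score" (0 to 1); they miss things now and then, are a little off and sometimes report something else, mostly with a low value. They report only what shows in the picture. A call takes as long as a camera call.
- masks_of(camera, thing): "pixels" (420x560 bool, what is visible of it) and "location" ([column, row] in pixels, amid what is visible of it).
The state is a dict: "t": time; "qpos": joint angles; "qvel": joint speeds; "joint_torque": joint torques, N m; "ee_pos": TCP position; "orientation": TCP orientation; "ft_force": force on the tool from outside, world axes, zero at the start; "moment": the same for the moment, N m; "width": finger opening in mm.
Only numpy, scipy, OpenCV 4.12 (cv2) and the standard library are available. Lean on these libraries where they do the work, as an engineer would, in place of code of your own. Each camera call takes 0.05 s, during which the arm holds its last target. There are 200 camera calls.

## Task

Lift the lever of the slide file so that its rings spring open, file the punched slide carrier by setting it flat on the base with a post through each of its two holes, then press the lever down by feel until it is fully home and the rings are shut over the carrier. Work the rings by the lever only, do not force or lean on the lever or the carrier, and leave the glassware and other things around where they stand.

Things in the scene. Friction and masses are not known exactly. Their poses are not given: they have to be found in the camera images.
- file: Grey board 210 x 125 x 6 fixed on the bench, a steel ring mechanism along its right (-y) side. Origin: on the bench; x runs along the ring line away from the lever, z up. Board: x -95 to +115, y -65 to +60. Base plate top 9 above the bench; posts at x -5 and +75, y -25. The filed carrier lies on the +y side of the posts, axes parallel to the file's, its underside on the base plate.
- arches (a joint): Turn (rad) of the two arches, 6 mm bars hinged along file y = -55, geared to the lever (0.65 x its angle). 0: shut, meeting the post tips 50 above the bench; 0.88: open, swung back to -y, so that all at y > -50 is clear. They are not to be pushed directly.
- post_near (a point): Foot of the post nearer the lever, on the base plate's top (9 above the bench). Posts: steel, 6 in diameter, 41 tall (straight for 35, the last 6 tapering to 2.4 across), upright, 80 apart.
- post_far (a point): Foot of the post farther from the lever, on the base plate's top, like post_near.
- lever_pivot (a point): Nominal place of the lever's hinge axis (parallel to the file's y): file x -32, y -45, 30 above the bench. Packing under the hinge block is unknown: the true axis, and with it the whole lever and arches, lies up to 6 mm higher or lower than this point, told by no reading.
- lever (a joint): Lever angle: 0 shut (level, pointing to file -x), 1.35 raised, where it stays. Lifting starts at 4 N at the end; from 0.2 rad it springs open by itself. Pressing down takes up to 12 N at mid travel, little near 0; unless brought onto its firm stop at 0 (1 mm give per 10 N) it stays partly up or reopens. Shut: under 0.015 rad.
- tongue (a joint): Flex (rad) of the lever's end, a springy steel tongue, about 0 unloaded, - when pressed down: 0.0135 rad (0.5 mm at the end) per 10 N. Over 0.03 rad, 22 N, kinks it. 12 wide, ending in a finger end 18 wide with a cross roll 11 in diameter, 80 from the hinge axis, past the board's edge and free below and beside. It may be pinched across the 18 mm and turns between the fingers.
- carrier_rib (a point): Loose slide carrier, about 0.16 kg: aluminium plate 110 (x) x 85 (y) x 4 carrying glass slides, with a grey upright grip rib 10 (x) x 40 (y), 40 tall above the plate. Point: the rib's centre, 24 above the plate's underside, 18.5 towards +y from the plate's centre. Starts flat on the bench left of the file, turned up to 0.35 rad. Grasp across the rib's 10 mm from above.
- hole_near (a point): Centre of the carrier's hole for post_near, on the plate's underside; at carrier x = -40, 50 towards -y from the rib's centre and 24 below it. Holes 8.5 in diameter, through the plate, 11 from its edge.
- hole_far (a point): Centre of the hole for post_far, on the plate's underside; at carrier x = +40, else like hole_near.
- petri_dish: Bystander: shallow glass dish, 58 across, 14 high, loose, behind the carrier's place, left of the file; origin at the centre of its underside.
- weighing_bottle: Bystander: small lidded glass weighing bottle, 32 across, 56 high, loose, behind the carrier; origin at the centre of its underside.
- vial: Bystander: screw-cap sample vial, 25 across, 58 high, loose, at the front edge, left of the lever; origin at the centre of its underside.
- small_beaker: Bystander: 50 ml glass beaker, 47 across, 56 high, loose, on the front strip to the right; origin at the centre of its underside.
- stopper: Bystander: black rubber stopper, 32 across, 30 high, loose, on the front strip further right; origin at the centre of its underside.

How it is judged (in metres and radians):
On the way, in this order (a step that is already met when the one before it is completed fails the run):
1. the lever is raised and the rings stand open (value of joint lever above 1.2 rad), for 0.2 s.
2. with the rings open, the carrier lies flat on the base with a post through each hole (value of joint lever above 1.2 rad and horizontal distance between hole_near and post_near below 0.003 m and horizontal distance between hole_far and post_far below 0.003 m and z of hole_near in the frame of post_near below 0.003 m and z of hole_far in the frame of post_far below 0.003 m and angle between carrier_rib's own z axis and vertical below 0.06 rad), for 0.2 s.
At the end, for the whole second after the job is handed in: The lever is fully down (under 0.015 rad) and stays there, rings shut; the carrier lies at rest and flat (within 0.06 rad) on the base plate, each hole within 3 mm of its post's axis and within 3 mm of the base plate (value of joint lever below 0.015 rad and linear speed of carrier below 0.02 m/s and horizontal distance between hole_near and post_near below 0.003 m and horizontal distance between hole_far and post_far below 0.003 m and z of hole_near in the frame of post_near below 0.003 m and z of hole_far in the frame of post_far below 0.003 m and angle between carrier_rib's own z axis and vertical below 0.06 rad); the robot touches nothing.
It fails at once if the springy end of the lever is flexed by more than 0.03 rad (about 22 N) (value of joint tongue below -0.03 rad or value of joint tongue above 0.03 rad).
It fails at once if the carrier is forced against the file with more than 40 N (contact force between carrier and file above 40 N).
It fails at once if the arches are pushed directly with more than 6 N (contact force between the fingers and arches above 6 N).
It fails at once if a bystander is moved by more than 30 mm (distance of any of petri_dish, weighing_bottle, vial, small_beaker, stopper from where it was at the start of the episode above 0.03 m).
It also fails if it takes over 70 s, if anything falls off the work surface, if the arm or the gripper's body presses on something with over 40 N, if the wrist force passes 120 N, or if a joint passes its speed limit or range.

## Working session

There is one attempt and no reset: what is moved stays moved. The work goes in short steps, Python scripts to look and compute and a shell command to move; the robot and the scene stay as the last step left them, time stands still between calls to the robot, and variables do not carry over. Pictures are saved under pics/ and viewed, about 8 in all and at most 12, crops included, and the job is handed in when it is done.

```bash
mkdir -p pics
cat > h.py <<'E'
import numpy as np, cv2
from workcell import get_obs, viewer, ctrl, masks_of
def cal(n):
    c=viewer.get_calibration(n); K=np.array([[c['fx'],0,c['cx']],[0,c['fy'],c['cy']],[0,0,1.]])
    return K,np.array(c['distortion'],float),cv2.Rodrigues(np.array(c['rvec'],float))[0],np.array(c['tvec'],float).ravel()
def ray(C,uv):
    K,d,R,t=C; p=cv2.undistortPoints(np.array(uv,float).reshape(-1,1,2),K,d).reshape(-1,2)
    return -R.T@t, np.c_[p,np.ones(len(p))]@R   # origin, dirs (depth-scaled)
def at_z(C,uv,z):
    o,D=ray(C,uv); return o+D*((z-o[2])/D[:,2])[:,None]
def at_d(C,uv,dep):
    o,D=ray(C,uv); return o+D*np.asarray(dep,float).reshape(-1,1)
def proj(C,P):
    K,d,R,t=C; return cv2.projectPoints(np.array(P,float).reshape(-1,1,3),cv2.Rodrigues(R)[0],t,K,d)[0].reshape(-1,2)
def cloud(C,dep,m):
    v,u=np.nonzero(m&(dep>0)); return at_d(C,np.c_[u,v],dep[v,u])
def save(n,im): cv2.imwrite('pics/'+n+'.png',cv2.cvtColor(im,cv2.COLOR_RGB2BGR))
E
python3 - <<'E'
from h import *
ims=[]
for n in('top','side'):
    im,d=viewer.get_image(n); C=cal(n); print(n,'cam at',(-C[2].T@C[3]).round())
    for k in('file','lever','arches','carrier_rib','petri_dish','weighing_bottle','vial','small_beaker','stopper'):
        for r in masks_of(n,k)[:1]:
            P=cloud(C,d,r['pixels']); 
            print(k,round(r['score'],2),np.round(r['location']),'med',np.median(P,0).round(),'lo',np.percentile(P,2,axis=0).round(),'hi',np.percentile(P,98,axis=0).round()) if len(P) else print(k,'nod',r['location'])
    np.savez('/tmp/'+n,im=im,d=d); save(n+'0',im)
print(get_obs())
E
```

```text
top cam at [ 447.  171. 1303.]
file 0.95 [244. 202.] med [566. 242.   8.] lo [460. 180.   0.] hi [670. 308.  35.]
lever 0.46 [257. 236.] med [482. 212.  28.] lo [440. 202.  23.] hi [537. 224.  34.]
arches 0.59 [261. 199.] med [570. 192.  16.] lo [542. 182.   7.] hi [633. 222.  54.]
carrier_rib 0.66 [174. 215.] med [533. 420.   5.] lo [480. 374.  -0.] hi [589. 468.  44.]
petri_dish 0.66 [177. 144.] med [704. 420.   3.] lo [678. 394.  -2.] hi [728. 447.  14.]
weighing_bottle 0.73 [154. 172.] med [635. 457.  44.] lo [622. 445.  -1.] hi [657. 480.  57.]
vial 0.6 [207. 273.] med [388. 331.  54.] lo [378. 324.   6.] hi [399. 342.  60.]
small_beaker 0.89 [341. 253.] med [432.  -1.   7.] lo [413. -16.  -1.] hi [455.  26.  58.]
stopper 0.73 [266. 196.] med [578. 189.  15.] lo [545. 180.   8.] hi [630. 220.  51.]
side cam at [851. 870. 415.]
file 0.74 [279. 245.] med [574. 241.   7.] lo [464. 178.   2.] hi [674. 310.  39.]
lever 0.51 [306. 223.] med [487. 212.  27.] lo [444. 158.   1.] hi [537. 225.  32.]
carrier_rib 0.87 [340. 294.] med [548. 428.   3.] lo [482. 372.  -0.] hi [594. 460.  43.]
[... 424 characters left out ...]
] hi [537. 225.  32.]
{'t': 1.0, 'qpos': array([ 1.25898162e+00,  4.23052993e-01,  1.62988127e+00,  9.60152069e-06,
        1.08858775e+00, -1.90088194e-02]), 'qvel': array([ 2.05911427e-04, -5.82537547e-05,  9.94830481e-06,  1.57948986e-04,
        1.02883715e-03, -1.63093616e-03]), 'joint_torque': array([-2.10972830e-04, -5.44585705e+01, -2.74041921e+01,  6.44905516e-02,
        1.69023417e-02, -4.11877875e-05]), 'ee_pos': array([180.37898334, 598.40819051, 222.71180881]), 'orientation': array([-2.52170765e+00, -1.87357774e+00, -8.25416934e-05]), 'ft_force': array([ 1.17278755,  0.52975178, -0.45752845]), 'moment': array([ 0.01169531, -0.00084004, -0.02585553]), 'width': 87.83509441746068}
```

Run:
```python
from h import *
z=np.load('/tmp/top.npz'); im=z['im'][120:290,130:370]; s=np.load('/tmp/side.npz')['im'][150:350,200:450]
save('top1',cv2.resize(im,None,fx=3.3,fy=3.3,interpolation=cv2.INTER_CUBIC)); save('side1',cv2.resize(s,None,fx=3,fy=3,interpolation=cv2.INTER_CUBIC))
```

```text
(no output)
```

View pics/top1.png

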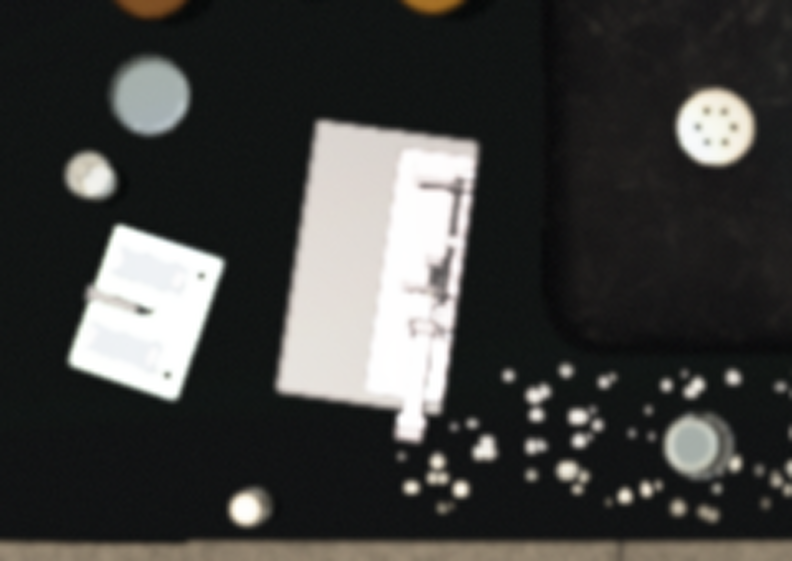

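View pics/side1.png

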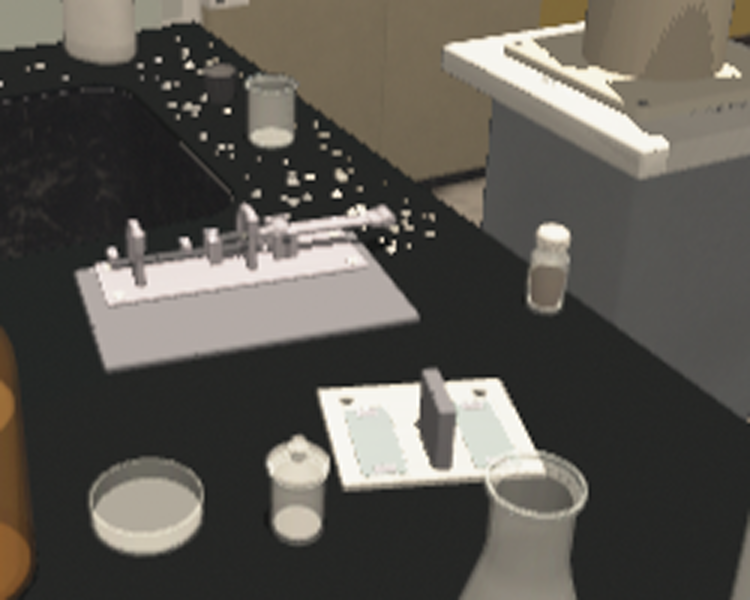

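Top crop: board corners at about (317,120), (478,142), (277,392), (440,412), with the lever's end at (410,430). The carrier is at left with its holes at (201,275) and (167,375), and its rib runs from (90,294) to (150,310). The side crop agrees, and nothing stands between the carrier and the file.

```bash
cat >> h.py <<'E'
def rows(target=None,yaw=None):
    "remaining tool-frame shift (cm) and az (deg) for TCP target, tool-x world yaw (deg, mod 180)"
    o=get_obs(); R=cv2.Rodrigues(np.array(o['orientation']))[0]
    y=np.degrees(np.arctan2(R[1,0],R[0,0])); print('t',round(o['t'],2),'tcp',o['ee_pos'].round(1),'yaw',round(y,2),'tilt z',R[:,2].round(3),'w',round(o['width'],1),'F',o['ft_force'].round(1))
    if target is not None: print('tool shift cm',(R.T@(np.array(target)-o['ee_pos'])/10).round(2))
    if yaw is not None: d=(yaw-y+90)%180-90; print('az',round(-d,2))
E
python3 - <<'E'
from h import *
C=cal('top')
f=lambda L:[(130+(u+.5)/3.3-.5,120+(v+.5)/3.3-.5) for u,v in L]
B=at_z(C,f([(317,120),(478,142),(277,392),(440,412)]),6)[:,:2]; print('board',B.round(1))
src=np.float64([[115,60],[115,-65],[-95,60],[-95,-65]])
def fit(s,d):
    a=s-s.mean(0);b=d-d.mean(0); th=np.arctan2((a[:,0]*b[:,1]-a[:,1]*b[:,0]).sum(),(a*b).sum()); R=np.array([[np.cos(th),-np.sin(th)],[np.sin(th),np.cos(th)]]); t=d.mean(0)-R@s.mean(0); return th,R,t,(s@R.T+t-d).round(1)
th,R,t,e=fit(src,B); print('file',np.degrees(th),t,e.tolist())
for n,p in dict(near=(-5,-25),far=(75,-25),roll=(-112,-45)).items(): print(n,(R@p+t).round(1))
cs=np.float64([[55,24],[55,-61],[-55,24],[-55,-61]])
th2,R2,t2,e2=fit(cs,at_z(C,f([(118,225),(223,260),(70,362),(178,400)]),4)[:,:2]); print('carrier rib',np.degrees(th2),t2,e2.tolist())
rows(list(R@[-112,-45]+t)+[130],90+np.degrees(th))
E
```

```text
board [[683.  289.7]
 [665.6 166. ]
 [474.2 318.8]
 [459.1 195. ]]
file -7.844986883300472 [560.92862188 246.23270789] [[0.0, 0.2], [0.4, 0.2], [0.8, -0.2], [-1.1, -0.2]]
near [552.6 222.1]
far [631.8 211.2]
roll [443.8 216.9]
carrier rib -18.29866295955983 [541.45009834 437.08155356] [[-1.2, -0.5], [-0.6, 0.6], [-0.2, -1.7], [2.0, 1.6]]
t 1.0 tcp [180.4 598.4 222.7] yaw 73.22 tilt z [ 0.  0. -1.] w 87.8 F [ 1.2  0.5 -0.5]
tool shift cm [-28.92  36.24   9.27]
az -8.93
```

```bash
python3 -m inch '[{"tx":-2.9,"ty":3.6,"tz":0.4},{"tx":-2.9,"ty":3.6,"tz":0.4},{"tx":-2.9,"ty":3.6,"tz":0.6},{"tx":-2.9,"ty":3.6,"tz":0.8},{"tx":-2.9,"ty":3.6,"tz":0.8},{"tx":-2.9,"ty":3.6,"tz":0.8},{"tx":-2.9,"ty":3.6,"tz":0.8},{"tx":-2.9,"ty":3.6,"tz":0.8},{"tx":-2.9,"ty":3.6,"tz":0.8},{"tx":-2.8,"ty":3.8,"tz":0.8},{"az":-8.9},{}]'
python3 - <<'E'
from h import *
rows([443.8,216.9,130],82.15)
C=cal('wrist'); im,d=viewer.get_image('wrist'); np.savez('/tmp/w1',im=im,d=d); save('w1',im)
print('cam',(-C[2].T@C[3]).round(1), 'axis',C[2][2].round(2))
for k in('lever','file','tongue'):
    for r in masks_of('wrist',k)[:1]:
        P=cloud(C,d,r['pixels']); print(k,round(r['score'],2),np.round(r['location']),np.median(P,0).round(1),np.percentile(P,2,axis=0).round(1),np.percentile(P,98,axis=0).round(1))
E
```

```text
t 1.0 tcp [180.4 598.4 222.7] yaw 73.22 tilt z [ 0.  0. -1.] w 87.8 F [ 1.2  0.5 -0.5]
tool shift cm [-28.92  36.23   9.27]
az -8.93
cam [110.9 618.8 385.1] axis [ 0.25 -0.08 -0.96]$[0]: bad value
```

View pics/w1.png

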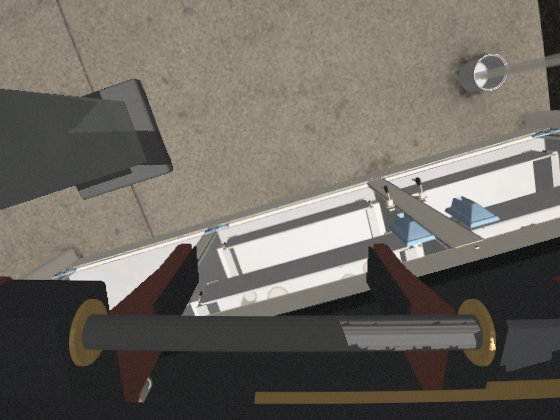

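The call was refused and the arm did not move. The wrist view shows only the floor and drawer under the start pose, with the fingers along the bottom edge. I'll give full rows.

```bash
python3 -m inch '[{"tx":-2.9,"ty":3.6,"tz":0.4,"ax":0,"ay":0,"az":0,"jaw":1},{"tx":-2.9,"ty":3.6,"tz":0.4,"ax":0,"ay":0,"az":0,"jaw":1},{"tx":-2.9,"ty":3.6,"tz":0.6,"ax":0,"ay":0,"az":0,"jaw":1},{"tx":-2.9,"ty":3.6,"tz":0.8,"ax":0,"ay":0,"az":0,"jaw":1},{"tx":-2.9,"ty":3.6,"tz":0.8,"ax":0,"ay":0,"az":0,"jaw":1},{"tx":-2.9,"ty":3.6,"tz":0.8,"ax":0,"ay":0,"az":0,"jaw":1},{"tx":-2.9,"ty":3.6,"tz":0.8,"ax":0,"ay":0,"az":0,"jaw":1},{"tx":-2.9,"ty":3.6,"tz":0.8,"ax":0,"ay":0,"az":0,"jaw":1},{"tx":-2.9,"ty":3.6,"tz":0.8,"ax":0,"ay":0,"az":0,"jaw":1},{"tx":-2.8,"ty":3.8,"tz":0.8,"ax":0,"ay":0,"az":0,"jaw":1},{"tx":0,"ty":0,"tz":0,"ax":0,"ay":0,"az":-8.9,"jaw":1},{"tx":0,"ty":0,"tz":0,"ax":0,"ay":0,"az":0,"jaw":1}]'
cat > look.py <<'E'
import sys
from h import *
C=cal('wrist'); im,d=viewer.get_image('wrist'); np.savez('/tmp/'+sys.argv[1],im=im,d=d); save(sys.argv[1],im)
print('cam',(-C[2].T@C[3]).round(1), 'axis',C[2][2].round(2))
import pickle; pickle.dump(C,open('/tmp/'+sys.argv[1]+'.C','wb'))
for k in sys.argv[2:]:
    for r in masks_of('wrist',k)[:1]:
        P=cloud(C,d,r['pixels']); print(k,round(r['score'],2),np.round(r['location']),np.median(P,0).round(1),np.percentile(P,2,axis=0).round(1),np.percentile(P,98,axis=0).round(1))
E
python3 -c "
from h import *
rows([443.8,216.9,130],82.15)"; python3 look.py w2 lever file tongue
```

```text
t: 2.7
ee_pos: [443.9, 216.7, 152.6]
orientation: [-2.371, -2.061, 0.0]
ft_force: [0.3, 0.0, -0.6]
width: 87.8
t 2.7 tcp [443.9 216.7 152.6] yaw 81.98 tilt z [-0.  0. -1.] w 87.8 F [ 0.3  0.  -0.6]
tool shift cm [ 0.02 -0.01  2.26]
az -0.17
cam [372.1 226.4 315.1] axis [ 0.26 -0.04 -0.96]
lever 0.91 [282. 250.] [482.9 210.3  27.9] [440.8 199.1   9.7] [536.4 222.9  32. ]
file 0.67 [318. 284.] [532.  238.1   7.5] [454.1 180.2   5.2] [665.  303.   31.1]
tongue 0.95 [281. 218.] [454.4 214.7  27.6] [439.9 207.1  25.5] [474.2 224.2  31. ]
```

Run:
```python
from h import *
import pickle
C=pickle.load(open('/tmp/w2.C','rb')); z=np.load('/tmp/w2.npz'); d=z['d']
m=masks_of('wrist','lever')[0]['pixels']
P=cloud(C,d,m); th=np.radians(-7.85); c,s=np.cos(th),np.sin(th); Q=P[:,:2]-[560.93,246.23]; Q=np.c_[Q@np.array([[c,-s],[s,c]]),P[:,2]]
for x in list(range(-124,-60,4)):
    q=Q[(Q[:,0]>=x)&(Q[:,0]<x+4)&(Q[:,2]>15)]
    if len(q)>3: print(x,len(q),'y',np.percentile(q[:,1],[3,97]).round(1),'z',np.percentile(q[:,2],[10,50,95]).round(1))
save('w2b',cv2.resize(z['im'][150:380,150:450],None,fx=2.6,fy=2.6,interpolation=cv2.INTER_CUBIC))
```

```text
-116 109 y [-52.9 -38.1] z [27.  29.3 30.9]
-112 79 y [-53.7 -37.3] z [29.5 30.2 31.7]
-108 78 y [-53.8 -37.2] z [26.9 28.3 30.2]
-104 82 y [-53.9 -37.5] z [26.7 27.5 28.6]
-100 68 y [-52.1 -38.9] z [26.3 27.2 28.3]
-96 61 y [-51.3 -40.4] z [26.1 26.9 28.3]
-92 53 y [-51.3 -40.6] z [26.  27.1 28.4]
-88 53 y [-51.4 -40.6] z [26.2 27.1 28.5]
-84 58 y [-51.4 -40.6] z [26.2 27.  28. ]
-80 57 y [-51.4 -40.6] z [26.7 27.5 28.5]
-76 58 y [-51.5 -39.7] z [26.5 27.6 29.1]
-72 57 y [-51.5 -39.7] z [26.4 27.7 28.9]
-68 52 y [-51.5 -40.6] z [26.8 27.6 28.7]
-64 55 y [-51.5 -40.6] z [26.9 27.7 28.7]
```

View pics/w2b.png

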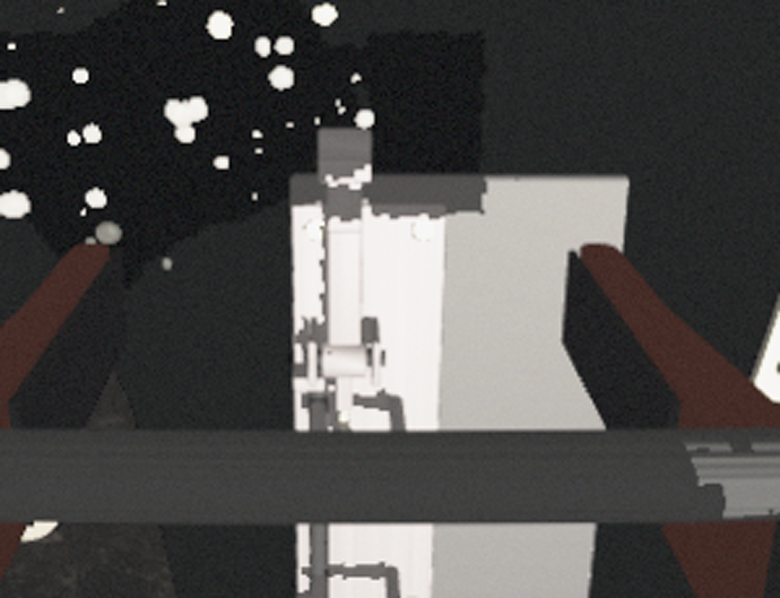

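The wrist crop shows the lever's finger end at (345,155), centred between the fingers and clear of the board edge. Depth puts the roll at file (-111.7, -45.6) with its centre at z of about 25. Next I descend and pinch.

```bash
python3 -m inch '[{"tx":0,"ty":0,"tz":4,"ax":0,"ay":0,"az":0,"jaw":0.7},{"tx":0,"ty":0,"tz":4,"ax":0,"ay":0,"az":0,"jaw":0.5},{"tx":0,"ty":0,"tz":3.5,"ax":0,"ay":0,"az":0,"jaw":0.4},{"tx":0,"ty":0,"tz":2,"ax":0,"ay":0,"az":0,"jaw":0.4},{"tx":0,"ty":0,"tz":0,"ax":0,"ay":0,"az":0,"jaw":0.3},{"tx":0,"ty":0,"tz":0,"ax":0,"ay":0,"az":0,"jaw":0.1},{"tx":0,"ty":0,"tz":0,"ax":0,"ay":0,"az":0,"jaw":0.1},{"tx":0,"ty":0,"tz":0,"ax":0,"ay":0,"az":0,"jaw":0.1}]'
```

```text
t: 3.95
ee_pos: [444.1, 217.2, 18.5]
orientation: [2.368, 2.063, 0.002]
ft_force: [1.4, -2.2, 1.0]
width: 17.8
```

```bash
python3 -m inch '[{"tx":0,"ty":0.04,"tz":-0.8,"ax":0,"ay":0,"az":0,"jaw":0.1},{"tx":0,"ty":0.12,"tz":-0.8,"ax":0,"ay":0,"az":0,"jaw":0.1},{"tx":0,"ty":0.2,"tz":-0.77,"ax":0,"ay":0,"az":0,"jaw":0.1},{"tx":0,"ty":0.27,"tz":-0.77,"ax":0,"ay":0,"az":0,"jaw":0.1},{"tx":0,"ty":0.35,"tz":-0.7,"ax":0,"ay":0,"az":0,"jaw":0.1}]'
```

```text
t: 4.58
ee_pos: [453.2, 215.8, 56.8]
orientation: [-2.369, -2.063, 0.001]
ft_force: [-0.2, -2.1, -0.5]
width: 17.2
```

```bash
python3 -m inch '[{"tx":0,"ty":0.42,"tz":-0.7,"ax":0,"ay":0,"az":0,"jaw":0.1},{"tx":0,"ty":0.5,"tz":-0.61,"ax":0,"ay":0,"az":0,"jaw":0.1},{"tx":0,"ty":0.53,"tz":-0.61,"ax":0,"ay":0,"az":0,"jaw":0.1},{"tx":0,"ty":1.25,"tz":-0.99,"ax":0,"ay":0,"az":0,"jaw":0.1},{"tx":0,"ty":1.42,"tz":-0.73,"ax":0,"ay":0,"az":0,"jaw":0.1},{"tx":0,"ty":0.6,"tz":-0.2,"ax":0,"ay":0,"az":0,"jaw":0.1},{"tx":0,"ty":0,"tz":0,"ax":0,"ay":0,"az":0,"jaw":0.1}]'
```

```text
t: 5.45
ee_pos: [501.6, 209.3, 95.0]
orientation: [2.368, 2.062, 0.003]
ft_force: [2.5, -5.5, 1.0]
width: 17.6
```

```bash
python3 -m inch '[{"tx":0,"ty":0,"tz":0,"ax":0,"ay":0,"az":0,"jaw":0.5},{"tx":0,"ty":0,"tz":-0.4,"ax":0,"ay":0,"az":0,"jaw":0.6},{"tx":0,"ty":0,"tz":-4,"ax":0,"ay":0,"az":0,"jaw":1},{"tx":0,"ty":0,"tz":-5,"ax":0,"ay":0,"az":10,"jaw":1},{"tx":0,"ty":0,"tz":0,"ax":0,"ay":0,"az":10,"jaw":1},{"tx":0,"ty":0,"tz":0,"ax":0,"ay":0,"az":10,"jaw":1},{"tx":0,"ty":0,"tz":0,"ax":0,"ay":0,"az":10,"jaw":1},{"tx":0,"ty":0,"tz":0,"ax":0,"ay":0,"az":10,"jaw":1},{"tx":0,"ty":0,"tz":0,"ax":0,"ay":0,"az":10,"jaw":1},{"tx":0,"ty":0,"tz":0,"ax":0,"ay":0,"az":10,"jaw":1},{"tx":0,"ty":0,"tz":0,"ax":0,"ay":0,"az":10,"jaw":1},{"tx":0,"ty":0,"tz":0,"ax":0,"ay":0,"az":10,"jaw":1}]'
python3 -c "
from h import *
rows([541.5,437.1,170],-18.3)"; python3 look.py w3 lever file
```

```text
t: 6.95
ee_pos: [499.8, 209.9, 188.8]
orientation: [-3.133, 0.224, -0.0]
ft_force: [-0.4, 0.3, -0.8]
width: 87.9
t 6.95 tcp [499.8 209.9 188.8] yaw -8.19 tilt z [ 0.     0.001 -1.   ] w 87.9 F [-0.4  0.3 -0.8]
tool shift cm [  0.89 -23.08   1.89]
az 10.11
cam [509.7 280.8 351.2] axis [-0.04 -0.26 -0.96]
lever 0.96 [299. 209.] [512.  208.3 102.3] [501.8 197.5  26.6] [530.3 215.9 109.6]
```

```bash
python3 -m inch '[{"tx":4.5,"ty":-0.9,"tz":0,"ax":0,"ay":0,"az":0,"jaw":1},{"tx":4.5,"ty":-0.9,"tz":0,"ax":0,"ay":0,"az":0,"jaw":1},{"tx":0,"ty":0,"tz":0,"ax":0,"ay":0,"az":0,"jaw":1}]'
python3 look.py w4 file arches
python3 - <<'E'
from h import *
import pickle
t=[cv2.resize(np.load(f'/tmp/w{i}.npz')['im'],None,fx=1.4,fy=1.4,interpolation=cv2.INTER_CUBIC) for i in (3,4)]
save('w4big',t[1])
for i in(3,4):
    C=pickle.load(open(f'/tmp/w{i}.C','rb'))
    print(i,proj(C,[[552.6,222.1,9],[552.6,222.1,50],[631.8,211.2,9],[631.8,211.2,50]]).round(1).tolist())
E
```

```text
t: 7.48
ee_pos: [594.2, 215.2, 188.5]
orientation: [-3.134, 0.211, -0.003]
ft_force: [0.5, 0.2, -0.4]
width: 87.7
cam [603.3 286.2 351. ] axis [-0.03 -0.26 -0.96]
file 0.92 [254. 167.] [570.4 241.9   7.1] [472.2 175.4   4.9] [672.  305.5  73.3]
arches 0.7 [287. 222.] [594.8 182.5  15.2] [542.7 161.8   9.5] [635.1 194.   61.2]
3 [[331.6, 172.3], [338.2, 179.2], [409.8, 172.0], [426.2, 178.9]]
4 [[240.4, 190.2], [235.3, 199.3], [318.3, 190.3], [323.1, 199.4]]
```

View pics/w4big.png

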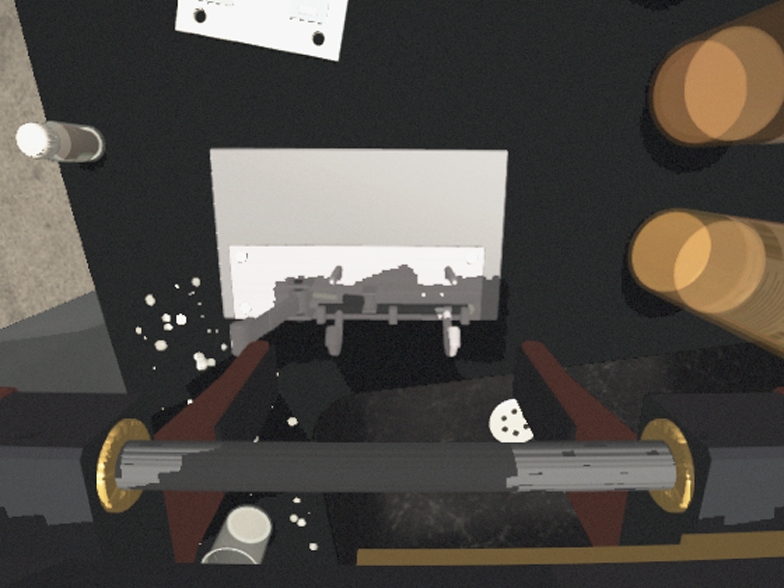

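Both posts show clearly at about (336,272) and (449,272), the lever and arches are up and back, and the amber bottles stand well away. Next I hover over the carrier's holes in the same wrist geometry, so calibration bias cancels.

```bash
python3 -m inch '[{"tx":-2.3,"ty":-4.07,"tz":0,"ax":0,"ay":0,"az":0,"jaw":1},{"tx":-2.3,"ty":-4.07,"tz":0,"ax":0,"ay":0,"az":0,"jaw":1},{"tx":-2.3,"ty":-4.07,"tz":0,"ax":0,"ay":0,"az":0,"jaw":1},{"tx":-2.36,"ty":-4.07,"tz":0,"ax":0,"ay":0,"az":0,"jaw":1},{"tx":0,"ty":0,"tz":0,"ax":0,"ay":0,"az":10.1,"jaw":1},{"tx":0,"ty":0,"tz":0,"ax":0,"ay":0,"az":0,"jaw":1},{"tx":0,"ty":0,"tz":0,"ax":0,"ay":0,"az":0,"jaw":1}]'
python3 look.py w5 carrier_rib
python3 - <<'E'
from h import *
import pickle
rows([541.5,437.1,11],-18.3)
g=lambda i,u,v:cv2.resize(np.load(f'/tmp/w{i}.npz')['im'][v:v+50,u:u+130],None,fx=6,fy=6,interpolation=cv2.INTER_CUBIC)
save('st1',np.vstack([g(3,320,155),g(4,215,170)]))
C=pickle.load(open('/tmp/w5.C','rb')); a=np.radians(-18.3)
R=np.array([[np.cos(a),-np.sin(a)],[np.sin(a),np.cos(a)]])
for p in((-40,-50),(40,-50)): print(proj(C,list(R@p+[541.45,437.08])+[4]).round(1))
save('w5c',cv2.resize(np.load('/tmp/w5.npz')['im'][60:240,150:420],None,fx=2.9,fy=2.9,interpolation=cv2.INTER_CUBIC))
E
```

```text
t: 8.5
ee_pos: [521.8, 388.3, 188.6]
orientation: [3.104, -0.485, -0.0]
ft_force: [0.2, -0.1, 0.4]
width: 87.9
cam [543.5 456.7 351. ] axis [-0.08 -0.25 -0.96]
carrier_rib 0.93 [287. 158.] [537.1 421.2   5. ] [482.3 371.9   3.1] [591.6 465.9  44.6]
t 8.6 tcp [522.2 388.2 188.6] yaw -17.89 tilt z [-0. -0. -1.] w 87.7 F [ 0.6 -0.2 -0.4]
tool shift cm [ 0.34 -5.25 17.76]
az 0.41
[[246.6 187.5]]
[[323.5 188.2]]
```

View pics/st1.png

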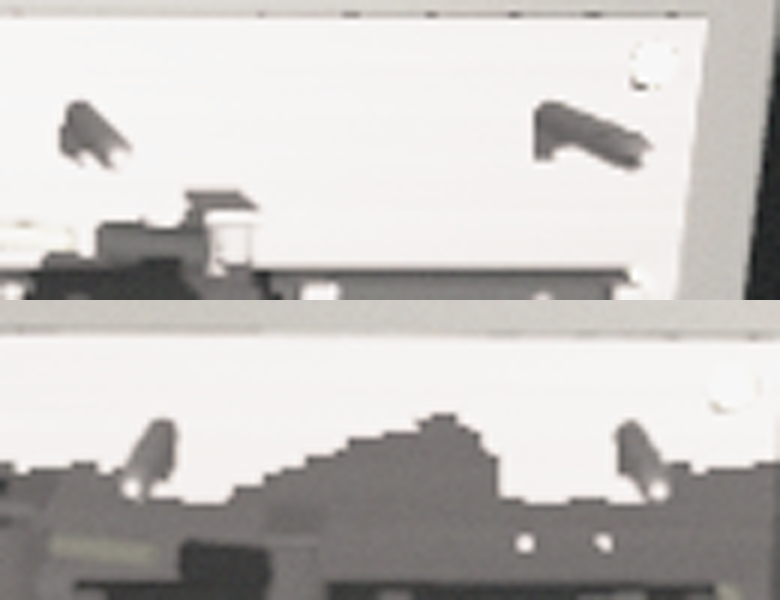

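View pics/w5c.png

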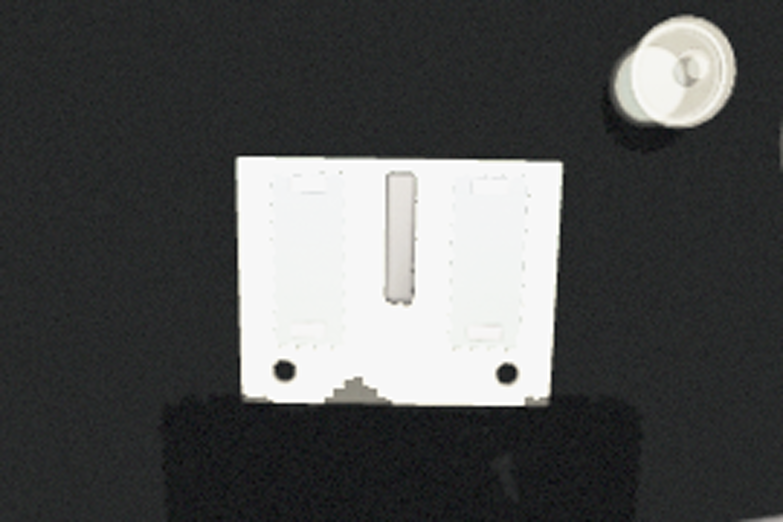

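Post tips in w4 are at (236.6,200.8) and (324.3,200.8). The holes in w5 are near (247.9,187.6) and (324.5,188.6), and the rib is clean between them. I'll refine these and work out the target.

```bash
cat > m.py <<'E'
from h import *
import pickle
C3,C4,C5=[pickle.load(open(f'/tmp/w{i}.C','rb')) for i in(3,4,5)]
T4=at_z(C4,[(236.6,200.8),(324.3,200.8)],50); T3=at_z(C3,[(339.2,181),(427,179.6)],50); F4=at_z(C4,[(241.1,191.6),(319.4,191.6)],9)
print('tips4',T4.round(1).tolist(),'tips3',T3.round(1).tolist(),'feet4',F4.round(1).tolist())
# triangulated height of tips from w3,w4
for a,b in(((339.2,181),(236.6,200.8)),((427,179.6),(324.3,200.8))):
    o1,D1=ray(C3,[a]);o2,D2=ray(C4,[b]); s=np.linalg.lstsq(np.c_[D1[0],-D2[0]],o2-o1,rcond=None)[0]; print('tri',(o1+s[0]*D1[0]).round(1),(o2+s[1]*D2[0]).round(1))
z=np.load('/tmp/w5.npz'); g=cv2.cvtColor(z['im'],cv2.COLOR_RGB2GRAY); H=[]
for u,v in((247.9,187.6),(324.5,188.6)):
    u0,v0=int(u)-7,int(v)-7; w=np.clip(200-g[v0:v0+15,u0:u0+15].astype(float),0,None); yy,xx=np.mgrid[v0:v0+15,u0:u0+15]; H.append(((w*xx).sum()/w.sum(),(w*yy).sum()/w.sum()))
print('hole px',np.round(H,2).tolist()); P=at_z(C5,H,4); print('holes',P.round(1).tolist(),'dist',np.linalg.norm(P[1]-P[0]))
yc=np.degrees(np.arctan2(*(P[1]-P[0])[1::-1])); yp=np.degrees(np.arctan2(*(T4[1]-T4[0])[1::-1])); print('carrier yaw',yc,'post yaw',yp,np.linalg.norm(T4[1]-T4[0]))
a=np.radians(yc); rib=P.mean(0)[:2]+50*np.array([-np.sin(a),np.cos(a)]); print('rib from holes',rib.round(1))
m=masks_of('wrist','carrier_rib')[0]['pixels']; Q=cloud(C5,z['d'],m); q=Q[Q[:,2]>35]; print('rib top n',len(q),((q.min(0)+q.max(0))/2).round(1),np.median(q,0).round(1), cv2.minAreaRect(q[:,:2].astype(np.float32)))
E
python3 m.py
```

```text
tips4 [[553.6, 220.5, 50.0], [632.7, 209.8, 50.0]] tips3 [[553.4, 220.3, 50.0], [632.5, 210.4, 50.0]] feet4 [[553.0, 220.6, 9.0], [632.7, 209.7, 9.0]]
tri [553.5 220.2  49.4] [553.5 220.4  49.3]
tri [632.7 210.3  49.3] [632.8 209.6  49.5]
hole px [[247.65, 187.34], [324.36, 188.37]]
holes [[488.9, 402.0, 4.0], [564.5, 376.6, 4.0]] dist 79.76919520611285
carrier yaw -18.564187319388342 post yaw -7.757913330229727 79.89456030804287
rib from holes [542.6 436.7]
rib top n 499 [543.  435.9  44.2] [543.  436.3  44.3] ((543.2450561523438, 435.9373779296875), (39.57158279418945, 9.709988594055176), 72.2327651977539)
```

```bash
python3 -m inch '[{"tx":0.5,"ty":-5.2,"tz":1,"ax":0,"ay":0,"az":0.5,"jaw":0.8},{"tx":0,"ty":0,"tz":5,"ax":0,"ay":0,"az":0,"jaw":0.6},{"tx":0,"ty":0,"tz":5,"ax":0,"ay":0,"az":0,"jaw":0.5},{"tx":0,"ty":0,"tz":4,"ax":0,"ay":0,"az":0,"jaw":0.4},{"tx":0,"ty":0,"tz":1.5,"ax":0,"ay":0,"az":0,"jaw":0.35},{"tx":0,"ty":0,"tz":0.9,"ax":0,"ay":0,"az":0,"jaw":0.3},{"tx":0,"ty":0,"tz":0,"ax":0,"ay":0,"az":0,"jaw":0.3}]'; python3 -c "
from h import *
rows([542.8,436.4,11],-18.4)"
```

```text
t: 9.52
ee_pos: [543.6, 437.0, 15.3]
orientation: [-3.1, 0.504, -0.001]
ft_force: [0.3, 0.3, 0.8]
width: 26.9
t 9.53 tcp [543.6 437.   15.3] yaw -18.47 tilt z [ 0.001  0.001 -1.   ] w 26.9 F [0.3 0.3 0.8]
tool shift cm [-0.06  0.09  0.43]
az -0.07
```

```bash
python3 -m inch '[{"tx":-0.06,"ty":0.09,"tz":0.4,"ax":0,"ay":0,"az":0,"jaw":0.2},{"tx":0,"ty":0,"tz":0,"ax":0,"ay":0,"az":0,"jaw":0.1},{"tx":0,"ty":0,"tz":0,"ax":0,"ay":0,"az":0,"jaw":0},{"tx":0,"ty":0,"tz":0,"ax":0,"ay":0,"az":0,"jaw":0},{"tx":0,"ty":0,"tz":0,"ax":0,"ay":0,"az":0,"jaw":0}]'; python3 -c "
from h import *
rows([542.8,436.4,11],-18.4)"; python3 look.py w6
```

```text
t: 10.15
ee_pos: [542.4, 436.4, 11.3]
orientation: [-3.1, 0.504, -0.001]
ft_force: [-2.2, -0.9, 4.5]
width: 9.7
t 10.15 tcp [542.4 436.4  11.3] yaw -18.48 tilt z [ 0.001  0.    -1.   ] w 9.7 F [-2.2 -0.9  4.5]
tool shift cm [ 0.04 -0.02  0.03]
az -0.08
cam [564.9 504.3 173.7] axis [-0.08 -0.25 -0.96]
```

```bash
python3 -m inch '[{"tx":0,"ty":0,"tz":-1.5,"ax":0,"ay":0,"az":0,"jaw":0},{"tx":0,"ty":0,"tz":-3,"ax":0,"ay":0,"az":0,"jaw":0},{"tx":0,"ty":0,"tz":-3,"ax":0,"ay":0,"az":0,"jaw":0},{"tx":0,"ty":0,"tz":0,"ax":0,"ay":0,"az":-5.4,"jaw":0},{"tx":0,"ty":0,"tz":0,"ax":0,"ay":0,"az":-5.4,"jaw":0},{"tx":1,"ty":2,"tz":0,"ax":0,"ay":0,"az":0,"jaw":0},{"tx":2,"ty":4,"tz":0,"ax":0,"ay":0,"az":0,"jaw":0},{"tx":2,"ty":4.2,"tz":0,"ax":0,"ay":0,"az":0,"jaw":0},{"tx":2,"ty":4,"tz":0,"ax":0,"ay":0,"az":0,"jaw":0},{"tx":1,"ty":2,"tz":0,"ax":0,"ay":0,"az":0,"jaw":0},{"tx":0,"ty":0,"tz":0,"ax":0,"ay":0,"az":0,"jaw":0},{"tx":0,"ty":0,"tz":0,"ax":0,"ay":0,"az":0,"jaw":0}]'; python3 look.py w7 carrier_rib; python3 -c "
from h import *
rows([599.75,264.7,71],-7.7)
im=np.load('/tmp/w7.npz')['im']; save('w7b',cv2.resize(im,None,fx=1.4,fy=1.4))
import pickle
C=pickle.load(open('/tmp/w7.C','rb')); print(proj(C,[[553.4,220.4,50],[632.7,209.9,50]]).round(1).tolist())"
```

```text
t: 11.7
ee_pos: [599.6, 265.5, 85.5]
orientation: [-3.134, 0.211, 0.0]
ft_force: [0.1, 0.7, -2.4]
width: 10.1
cam [609.  336.6 248. ] axis [-0.03 -0.26 -0.96]
carrier_rib 0.69 [282. 244.] [600.9 275.2  79.6] [548.1 249.9  77.3] [652.7 293.  119.1]
t 11.8 tcp [599.4 266.1  85.5] yaw -7.61 tilt z [-0.  0. -1.] w 9.8 F [ 0.3 -0.  -1.7]
tool shift cm [0.05 0.13 1.45]
az 0.09
[[221.8, 311.6], [342.9, 311.3]]
```

View pics/w7b.png

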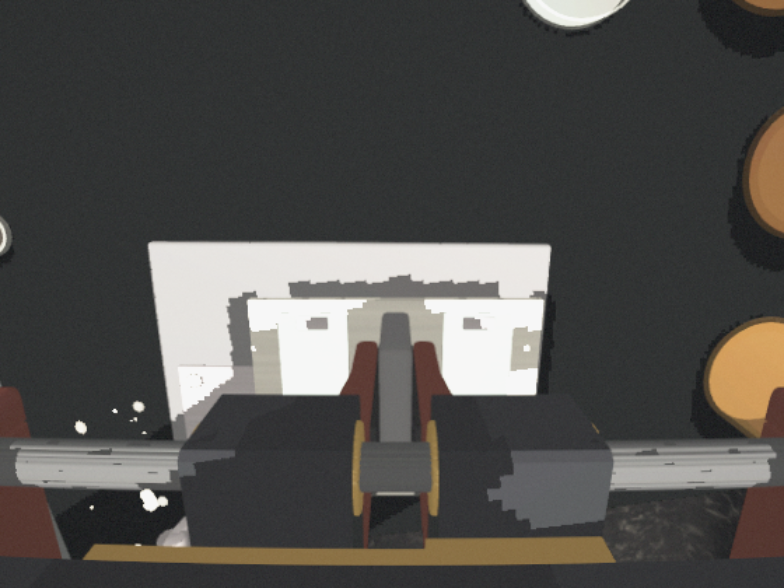

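Run:
```python
from h import *
import pickle
C=pickle.load(open('/tmp/w7.C','rb')); d=np.load('/tmp/w7.npz')['d']; im=np.load('/tmp/w7.npz')['im']
m=masks_of('wrist','carrier_rib')[0]['pixels']; P=cloud(C,d,m); q=P[(P[:,2]>70)&(P[:,2]<88)]
A=np.c_[q[:,0]-600,q[:,1]-265,np.ones(len(q))]; s=np.linalg.lstsq(A,q[:,2],rcond=None)[0]; print('plane slopes',s.round(3),len(q))
# sub-pixel +y edge of the plate from grey step in columns
g=cv2.GaussianBlur(cv2.cvtColor(im,cv2.COLOR_RGB2GRAY),(1,3),0).astype(float); E=[]
for u in range(185,385,4):
    if 205<u<360 and False: continue
    col=np.diff(g[206:222,u]); k=col.argmax(); 
    if 0<k<len(col)-1 and col[k]>40: a,b,c=col[k-1:k+2]; E.append((u,206.5+k+.5*(a-c)/(a-2*b+c)))
E=np.array(E); W=at_z(C,E,78.3); f=np.polyfit(W[:,0],W[:,1],1); r=W[:,1]-np.polyval(f,W[:,0]); k=abs(r)<1; f=np.polyfit(W[k,0],W[k,1],1)
print(len(E),k.sum(),'edge yaw',np.degrees(np.arctan(f[0])),'resid',r[k].std()); 
cn=at_z(C,[(177.1,213.5),(389.2,213.5)],78.3); print('corners',cn.round(1).tolist())
o=get_obs()['ee_pos']; a=np.arctan(f[0]); print('edge dist from tcp',(np.polyval(f,o[0])-o[1])*np.cos(a), 'corner mid along x rel tcp',((cn.mean(0)-o)[:2]@[np.cos(a),np.sin(a)]))
rows([599.75,264.7,61],-7.7)
```

```text
plane slopes [-1.0000e-03 -1.9000e-02  7.9514e+01] 11147
28 28 edge yaw -7.737219819520015 resid 0.10284546445190174
corners [[548.7, 296.9, 78.3], [658.2, 282.1, 78.3]]
edge dist from tcp 24.1125389203824 corner mid along x rel tcp 0.8969795376853765
t 11.85 tcp [599.4 266.1  85.4] yaw -7.6 tilt z [-0.  0. -1.] w 10.2 F [ 0.  -0.4 -2.3]
tool shift cm [0.06 0.13 2.44]
az 0.1
```

```bash
python3 -m inch '[{"tx":0.01,"ty":0.14,"tz":0.9,"ax":0,"ay":0,"az":0.1,"jaw":0},{"tx":0,"ty":0,"tz":0.8,"ax":0,"ay":0,"az":0,"jaw":0},{"tx":0,"ty":0,"tz":0.4,"ax":0,"ay":0,"az":0,"jaw":0},{"tx":0,"ty":0,"tz":0,"ax":0,"ay":0,"az":0,"jaw":0}]'; python3 -c "
from h import *
rows([599.3,264.7,61],-7.7)"
```

```text
t: 12.35
ee_pos: [599.3, 263.4, 63.8]
orientation: [3.134, -0.213, -0.002]
ft_force: [-0.7, -0.0, -2.0]
width: 9.8
t 12.35 tcp [599.3 263.4  63.8] yaw -7.77 tilt z [-0.001 -0.    -1.   ] w 9.8 F [-0.7 -0.  -2. ]
tool shift cm [-0.02 -0.13  0.28]
az -0.07
```

```bash
cat > avg.py <<'E'
from h import *
P=[];F=[]
for i in range(8):
    viewer.get_image('side'); o=get_obs(); P.append(o['ee_pos']);F.append(o['ft_force'])
print('mean',np.mean(P,0).round(2),'sd',np.std(P,0).round(2),'F',np.mean(F,0).round(2),np.std(F,0).round(2))
E
python3 avg.py
```

```text
mean [599.87 263.5   64.63] sd [0.1  0.02 0.19] F [-0.09  0.01 -1.8 ] [0.26 0.72 0.43]
```

```bash
python3 -m inch '[{"tx":-0.07,"ty":-0.11,"tz":0,"ax":0,"ay":0,"az":0,"jaw":0},{"tx":0,"ty":0,"tz":0,"ax":0,"ay":0,"az":0,"jaw":0},{"tx":0,"ty":0,"tz":0,"ax":0,"ay":0,"az":0,"jaw":0}]'; python3 avg.py
```

```text
t: 13.12
ee_pos: [599.2, 264.7, 64.5]
orientation: [3.134, -0.213, 0.0]
ft_force: [0.4, 0.6, -1.8]
width: 9.8
mean [599.17 264.65  64.47] sd [0.01 0.01 0.02] F [-0.38 -0.01 -1.94] [0.37 0.52 0.4 ]
```

```bash
python3 -m inch '[{"tx":0,"ty":0,"tz":0.25,"ax":0,"ay":0,"az":0,"jaw":0},{"tx":0,"ty":0,"tz":0.25,"ax":0,"ay":0,"az":0,"jaw":0},{"tx":0,"ty":0,"tz":0.1,"ax":0,"ay":0,"az":0,"jaw":0},{"tx":0,"ty":0,"tz":0,"ax":0,"ay":0,"az":0,"jaw":0}]'; python3 -m inch '[{"tx":0,"ty":0,"tz":0.2,"ax":0,"ay":0,"az":0,"jaw":0},{"tx":0,"ty":0,"tz":0.2,"ax":0,"ay":0,"az":0,"jaw":0},{"tx":0,"ty":0,"tz":0,"ax":0,"ay":0,"az":0,"jaw":0}]'
```

```text
t: 14.02
ee_pos: [599.1, 264.6, 58.3]
orientation: [3.134, -0.213, -0.0]
ft_force: [-0.2, 0.1, -2.2]
width: 10.0
t: 14.4
ee_pos: [599.0, 264.6, 54.2]
orientation: [3.134, -0.213, -0.001]
ft_force: [0.5, -0.5, -2.5]
width: 9.8
```

```bash
python3 -m inch '[{"tx":0,"ty":0,"tz":0.3,"ax":0,"ay":0,"az":0,"jaw":0},{"tx":0,"ty":0,"tz":0.3,"ax":0,"ay":0,"az":0,"jaw":0},{"tx":0,"ty":0,"tz":0.3,"ax":0,"ay":0,"az":0,"jaw":0}]'; python3 -m inch '[{"tx":0,"ty":0,"tz":0.4,"ax":0,"ay":0,"az":0,"jaw":0},{"tx":0,"ty":0,"tz":0.4,"ax":0,"ay":0,"az":0,"jaw":0},{"tx":0,"ty":0,"tz":0.4,"ax":0,"ay":0,"az":0,"jaw":0},{"tx":0,"ty":0,"tz":0.4,"ax":0,"ay":0,"az":0,"jaw":0},{"tx":0,"ty":0,"tz":0.3,"ax":0,"ay":0,"az":0,"jaw":0},{"tx":0,"ty":0,"tz":0,"ax":0,"ay":0,"az":0,"jaw":0}]'
```

```text
t: 14.78
ee_pos: [599.1, 264.6, 45.2]
orientation: [3.134, -0.213, -0.0]
ft_force: [0.2, 0.2, -1.8]
width: 9.4
t: 15.52
ee_pos: [599.0, 264.6, 26.1]
orientation: [3.134, -0.213, -0.001]
ft_force: [-0.2, 0.7, -2.4]
width: 9.8
```

```bash
python3 -m inch '[{"tx":0,"ty":0,"tz":0.25,"ax":0,"ay":0,"az":0,"jaw":0},{"tx":0,"ty":0,"tz":0.2,"ax":0,"ay":0,"az":0,"jaw":0},{"tx":0,"ty":0,"tz":0,"ax":0,"ay":0,"az":0,"jaw":0}]'; python3 -m inch '[{"tx":0,"ty":0,"tz":0.07,"ax":0,"ay":0,"az":0,"jaw":0},{"tx":0,"ty":0,"tz":0,"ax":0,"ay":0,"az":0,"jaw":0}]'
```

```text
t: 15.9
ee_pos: [599.0, 264.6, 21.8]
orientation: [3.134, -0.213, -0.0]
ft_force: [-0.5, -0.9, -2.3]
width: 9.7
t: 16.15
ee_pos: [599.2, 264.6, 21.3]
orientation: [-3.134, 0.213, 0.0]
ft_force: [-0.2, -0.2, -1.6]
width: 10.1
```

```bash
python3 -m inch '[{"tx":0,"ty":0,"tz":0.07,"ax":0,"ay":0,"az":0,"jaw":0},{"tx":0,"ty":0,"tz":0,"ax":0,"ay":0,"az":0,"jaw":0}]';python3 -m inch '[{"tx":0,"ty":0,"tz":0.07,"ax":0,"ay":0,"az":0,"jaw":0},{"tx":0,"ty":0,"tz":0,"ax":0,"ay":0,"az":0,"jaw":0}]'
```

```text
t: 16.4
ee_pos: [599.2, 264.6, 20.6]
orientation: [3.134, -0.213, -0.0]
ft_force: [0.3, 0.3, -2.2]
width: 10.0
t: 16.65
ee_pos: [599.2, 264.7, 20.2]
orientation: [-3.134, 0.213, -0.0]
ft_force: [-0.6, -0.1, 2.0]
width: 10.1
```

Touch-down is felt: the force goes from -2.2 to +2.0 N at TCP z 20.2, against 20.3 expected. I release, rise and look.

```bash
python3 -m inch '[{"tx":0,"ty":0,"tz":0,"ax":0,"ay":0,"az":0,"jaw":0.15},{"tx":0,"ty":0,"tz":0,"ax":0,"ay":0,"az":0,"jaw":0.35},{"tx":0,"ty":0,"tz":0,"ax":0,"ay":0,"az":0,"jaw":0.35},{"tx":0,"ty":0,"tz":-2,"ax":0,"ay":0,"az":0,"jaw":0.35},{"tx":0,"ty":0,"tz":-5,"ax":0,"ay":0,"az":0,"jaw":0.5},{"tx":0,"ty":0,"tz":-5,"ax":0,"ay":0,"az":0,"jaw":1},{"tx":0,"ty":2.5,"tz":-4.5,"ax":0,"ay":0,"az":0,"jaw":1},{"tx":0,"ty":2.5,"tz":0,"ax":0,"ay":0,"az":0,"jaw":1},{"tx":0,"ty":0,"tz":0,"ax":0,"ay":0,"az":0,"jaw":1}]'; python3 look.py w8 carrier_rib lever
python3 - <<'E'
from h import *
import pickle
C=pickle.load(open('/tmp/w8.C','rb')); z=np.load('/tmp/w8.npz'); d=z['d']
P=cloud(C,d,masks_of('wrist','carrier_rib')[0]['pixels']); q=P[(P[:,2]>5)&(P[:,2]<22)]
A=np.c_[q[:,0]-600,q[:,1]-250,np.ones(len(q))]; s=np.linalg.lstsq(A,q[:,2],rcond=None)[0]; print('plate plane',s.round(3))
t=P[P[:,2]>42]; print('rib top',np.median(t,0).round(1))
L=cloud(C,d,masks_of('wrist','lever')[0]['pixels']); print('lever pts z>95',np.median(L[L[:,2]>95],0).round(1),len(L[L[:,2]>95]))
save('w8b',cv2.resize(z['im'][90:330,130:450],None,fx=2.4,fy=2.4,interpolation=cv2.INTER_CUBIC)); rows()
E
```

```text
t: 17.77
ee_pos: [591.9, 213.4, 185.5]
orientation: [3.134, -0.216, 0.0]
ft_force: [-0.4, -0.2, -0.1]
width: 77.4
cam [601.5 284.6 347.9] axis [-0.03 -0.26 -0.96]
carrier_rib 0.75 [281. 156.] [597.1 249.1  13.4] [544.1 204.2   9.9] [649.7 289.2  51.9]
lever 0.7 [190. 229.] [513.5 206.7  78.8] [501.9 195.9  13.3] [530.8 215.6 108.9]
plate plane [-6.000e-03 -4.600e-02  1.294e+01]
rib top [599.9 266.9  51.4]
lever pts z>95 [509.  208.4 107.1] 384
t 18.02 tcp [592.  215.5 183.8] yaw -7.75 tilt z [-0.002 -0.    -1.   ] w 87.5 F [ 0.9  1.5 -0.5]
```

View pics/w8b.png

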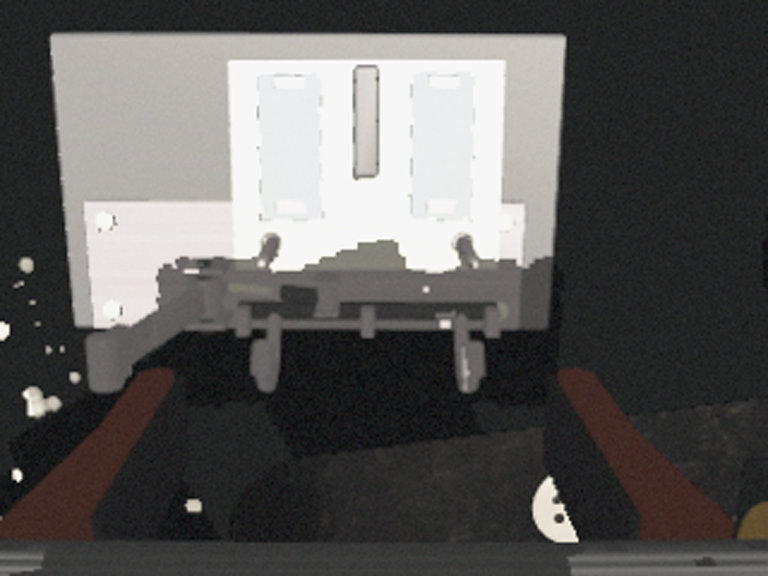

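Both posts stand through the holes at (268,245) and (462,245), with the lever and arches still open. The depth plane suggests a small tilt, so I calibrate that against w5, where the carrier lay flat on the bench.

Run:
```python
from h import *
import pickle
a=np.radians(-7.75)
def plane(i,box,zr,yaw,c):
    C=pickle.load(open(f'/tmp/w{i}.C','rb')); d=np.load(f'/tmp/w{i}.npz')['d']; m=np.zeros(d.shape,bool); m[:]=True
    P=cloud(C,d,m); y=np.radians(yaw); q=(P[:,:2]-c)@np.array([[np.cos(y),-np.sin(y)],[np.sin(y),np.cos(y)]])
    k=(q[:,0]>box[0])&(q[:,0]<box[1])&(q[:,1]>box[2])&(q[:,1]<box[3])&(P[:,2]>zr[0])&(P[:,2]<zr[1])
    s=np.linalg.lstsq(np.c_[q[k],np.ones(k.sum())],P[k,2],rcond=None)[0]
    zz=[np.median(P[k,2][(q[k,1]>v)&(q[k,1]<v+10)]).round(1) for v in range(int(box[2]),int(box[3])-9,10)]
    print(i,s.round(3),k.sum(),zz)
for b in((-52,-8,-58,22),(8,52,-58,22)):
    plane(5,b,(-5,15),-18.5,[542.8,436.4]); plane(8,b,(3,25),-7.75,[599.4,264.8])
plane(8,(-125,-65,-15,32),(0,15),-7.75,[599.4,264.8]) # board to the left of the carrier
```

```text
5 [3.000e-03 9.000e-03 5.227e+00] 3442 [np.float64(4.4), np.float64(4.7), np.float64(5.4), np.float64(5.1), np.float64(5.2), np.float64(5.1), np.float64(5.1), np.float64(5.0)]
8 [-0.    -0.048 12.336] 3636 [np.float64(14.5), np.float64(14.1), np.float64(14.2), np.float64(13.6), np.float64(13.2), np.float64(12.6), np.float64(12.0), np.float64(11.3)]
5 [-1.000e-03  9.000e-03  5.234e+00] 3420 [np.float64(4.6), np.float64(4.8), np.float64(5.5), np.float64(5.3), np.float64(5.1), np.float64(5.3), np.float64(5.3), np.float64(5.1)]
8 [ 4.0000e-03 -4.6000e-02  1.2285e+01] 3622 [np.float64(14.5), np.float64(14.2), np.float64(14.3), np.float64(13.7), np.float64(13.1), np.float64(12.6), np.float64(12.1), np.float64(11.3)]
8 [ 3.000e-03 -3.000e-03  6.532e+00] 2947 [np.float64(6.4), np.float64(6.3), np.float64(6.3), np.float64(6.2)]
```

Consistent with the carrier resting stably over the base-plate edge with its far edge on the board: a tilt of about 0.05, with the holes less than 1 mm up. That is within tolerance. Now to the lever.

```bash
python3 -m inch '[{"tx":-4.2,"ty":0.9,"tz":0,"ax":0,"ay":0,"az":0,"jaw":0.7},{"tx":-4.2,"ty":1,"tz":0,"ax":0,"ay":0,"az":0,"jaw":0.7},{"tx":0,"ty":0,"tz":0,"ax":0,"ay":0,"az":-10,"jaw":0.7},{"tx":0,"ty":0,"tz":0,"ax":0,"ay":0,"az":-10,"jaw":0.7},{"tx":0,"ty":0,"tz":0,"ax":0,"ay":0,"az":-10,"jaw":0.7},{"tx":0,"ty":0,"tz":0,"ax":0,"ay":0,"az":-10,"jaw":0.7},{"tx":0,"ty":0,"tz":0,"ax":0,"ay":0,"az":-10,"jaw":0.5},{"tx":0,"ty":0,"tz":0,"ax":0,"ay":0,"az":-10,"jaw":0.5},{"tx":0,"ty":0,"tz":0,"ax":0,"ay":0,"az":-10,"jaw":0.5},{"tx":0,"ty":0,"tz":0,"ax":0,"ay":0,"az":-10,"jaw":0.5},{"tx":0,"ty":0,"tz":0,"ax":0,"ay":0,"az":-10,"jaw":0.5},{"tx":0,"ty":0,"tz":0,"ax":0,"ay":0,"az":0,"jaw":0.5}]' | head -2; python3 avg.py
python3 - <<'E'
from h import *
import pickle
rows([506,208.2,96],82.15)
C=cal('wrist'); im,d=viewer.get_image('wrist'); L=cloud(C,d,masks_of('wrist','lever')[0]['pixels']); q=L[L[:,2]>98]; print('roll top',np.median(q,0).round(1),q.min(0).round(1),q.max(0).round(1),len(q))
C4=pickle.load(open('/tmp/w4.C','rb')); p=at_z(C4,[(260,175.4)],9)[0][:2]-[560.93,246.23]; print('base edge file y',p@[.1366,.9906])
E
```

```text
t: 19.52
ee_pos: [506.4, 208.1, 184.2]
mean [506.52 207.81 184.64] sd [0.06 0.12 0.17] F [-0.    0.24  0.29] [0.38 0.45 0.41]
t 19.93 tcp [506.6 207.7 184.9] yaw 82.17 tilt z [-0.  0. -1.] w 43.9 F [-0.4  0.4  0.3]
tool shift cm [ 0.04 -0.07  8.89]
az 0.02
roll top [505.6 207.5 107.7] [500.8 198.4 102. ] [512.7 216.5 110.6] 333
base edge file y -9.728723617918773
```

```bash
python3 -m inch '[{"tx":0,"ty":0,"tz":4,"ax":0,"ay":0,"az":0,"jaw":0.45},{"tx":0,"ty":0,"tz":3,"ax":0,"ay":0,"az":0,"jaw":0.45},{"tx":0,"ty":-0.05,"tz":1.9,"ax":0,"ay":0,"az":0,"jaw":0.4},{"tx":0,"ty":0,"tz":0,"ax":0,"ay":0,"az":0,"jaw":0.3},{"tx":0,"ty":0,"tz":0,"ax":0,"ay":0,"az":0,"jaw":0.1},{"tx":0,"ty":0,"tz":0,"ax":0,"ay":0,"az":0,"jaw":0.1},{"tx":0,"ty":0,"tz":0,"ax":0,"ay":0,"az":0,"jaw":0.1}]'
```

```text
t: 20.9
ee_pos: [506.7, 207.9, 96.7]
orientation: [2.367, 2.065, 0.002]
ft_force: [1.0, -1.1, 1.6]
width: 17.6
```

```bash
python3 -m inch '[{"tx":0,"ty":-0.57,"tz":0.15,"ax":0,"ay":0,"az":0,"jaw":0.1},{"tx":0,"ty":-0.58,"tz":0.2,"ax":0,"ay":0,"az":0,"jaw":0.1},{"tx":0,"ty":-0.72,"tz":0.34,"ax":0,"ay":0,"az":0,"jaw":0.1},{"tx":0,"ty":-0.7,"tz":0.39,"ax":0,"ay":0,"az":0,"jaw":0.1}]'; python3 -m inch '[{"tx":0,"ty":-0.64,"tz":0.47,"ax":0,"ay":0,"az":0,"jaw":0.1},{"tx":0,"ty":-0.61,"tz":0.52,"ax":0,"ay":0,"az":0,"jaw":0.1},{"tx":0,"ty":0,"tz":0,"ax":0,"ay":0,"az":0,"jaw":0.1}]'
```

```text
t: 21.4
ee_pos: [484.9, 211.8, 88.0]
orientation: [2.363, 2.063, 0.013]
ft_force: [5.3, -6.8, 15.4]
width: 17.6
t: 21.78
ee_pos: [470.6, 213.5, 77.4]
orientation: [2.364, 2.065, 0.008]
ft_force: [-0.3, -3.7, 14.1]
width: 17.7
```

```bash
python3 -m inch '[{"tx":0,"ty":-0.54,"tz":0.59,"ax":0,"ay":0,"az":0,"jaw":0.1},{"tx":0,"ty":-0.49,"tz":0.63,"ax":0,"ay":0,"az":0,"jaw":0.1},{"tx":0,"ty":0,"tz":0,"ax":0,"ay":0,"az":0,"jaw":0.1}]'; python3 -m inch '[{"tx":0,"ty":-0.42,"tz":0.68,"ax":0,"ay":0,"az":0,"jaw":0.1},{"tx":0,"ty":-0.35,"tz":0.72,"ax":0,"ay":0,"az":0,"jaw":0.1},{"tx":0,"ty":0,"tz":0,"ax":0,"ay":0,"az":0,"jaw":0.1}]'
```

```text
t: 22.15
ee_pos: [459.4, 214.9, 64.8]
orientation: [2.366, 2.065, 0.006]
ft_force: [-0.3, -1.5, 14.0]
width: 17.5
t: 22.52
ee_pos: [450.7, 215.9, 50.2]
orientation: [2.367, 2.066, 0.003]
ft_force: [-3.3, 0.8, 11.8]
width: 17.3
```

```bash
python3 -m inch '[{"tx":0,"ty":-0.27,"tz":0.75,"ax":0,"ay":0,"az":0,"jaw":0.1},{"tx":0,"ty":-0.2,"tz":0.78,"ax":0,"ay":0,"az":0,"jaw":0.1},{"tx":0,"ty":0,"tz":0,"ax":0,"ay":0,"az":0,"jaw":0.1}]'; python3 -m inch '[{"tx":0,"ty":-0.1,"tz":0.7,"ax":0,"ay":0,"az":0,"jaw":0.1},{"tx":0,"ty":0,"tz":0,"ax":0,"ay":0,"az":0,"jaw":0.1}]'
```

```text
t: 22.9
ee_pos: [444.8, 216.4, 34.3]
orientation: [-2.366, -2.065, 0.001]
ft_force: [-5.5, 2.7, 9.5]
width: 17.7
t: 23.15
ee_pos: [443.3, 216.4, 27.1]
orientation: [-2.366, -2.065, 0.002]
ft_force: [-7.8, 3.7, 8.2]
width: 17.3
```

```bash
python3 -m inch '[{"tx":0,"ty":-0.08,"tz":0.4,"ax":0,"ay":0,"az":0,"jaw":0.1},{"tx":0,"ty":0,"tz":0,"ax":0,"ay":0,"az":0,"jaw":0.1}]'; python3 -m inch '[{"tx":0,"ty":-0.03,"tz":0.2,"ax":0,"ay":0,"az":0,"jaw":0.1},{"tx":0,"ty":0,"tz":0,"ax":0,"ay":0,"az":0,"jaw":0.1}]'
```

```text
t: 23.4
ee_pos: [442.5, 216.5, 23.2]
orientation: [-2.366, -2.065, 0.002]
ft_force: [-7.7, 3.6, 8.4]
width: 17.6
t: 23.65
ee_pos: [442.3, 216.5, 21.2]
orientation: [-2.366, -2.065, 0.002]
ft_force: [-7.8, 4.3, 8.2]
width: 17.3
```

```bash
for i in 1 ; do python3 -m inch '[{"tx":0,"ty":0,"tz":0.1,"ax":0,"ay":0,"az":0,"jaw":0.1},{"tx":0,"ty":0,"tz":0,"ax":0,"ay":0,"az":0,"jaw":0.1}]'; done; python3 -m inch '[{"tx":0,"ty":0,"tz":0.1,"ax":0,"ay":0,"az":0,"jaw":0.1},{"tx":0,"ty":0,"tz":0,"ax":0,"ay":0,"az":0,"jaw":0.1}]'
```

```text
t: 23.9
ee_pos: [442.1, 216.5, 20.2]
orientation: [-2.366, -2.065, 0.003]
ft_force: [-7.8, 4.5, 7.9]
width: 17.7
t: 24.15
ee_pos: [442.0, 216.5, 19.2]
orientation: [-2.366, -2.064, 0.003]
ft_force: [-8.0, 3.9, 8.1]
width: 17.7
```

```bash
python3 -m inch '[{"tx":0,"ty":0,"tz":0.08,"ax":0,"ay":0,"az":0,"jaw":0.1},{"tx":0,"ty":0,"tz":0,"ax":0,"ay":0,"az":0,"jaw":0.1}]'; python3 -m inch '[{"tx":0,"ty":0,"tz":0.05,"ax":0,"ay":0,"az":0,"jaw":0.1},{"tx":0,"ty":0,"tz":0,"ax":0,"ay":0,"az":0,"jaw":0.1}]'
```

```text
t: 24.4
ee_pos: [441.9, 216.5, 18.3]
orientation: [-2.366, -2.064, 0.003]
ft_force: [-7.9, 3.9, 7.7]
width: 17.3
t: 24.65
ee_pos: [441.8, 216.5, 17.8]
orientation: [-2.366, -2.064, 0.003]
ft_force: [-7.8, 4.1, 8.2]
width: 17.6
```

```bash
cat > lev.py <<'E'
from h import *
C=cal('wrist'); im,d=viewer.get_image('wrist'); r=masks_of('wrist','lever')
th=np.radians(-7.85); c,s=np.cos(th),np.sin(th)
P=cloud(C,d,r[0]['pixels']); Q=P[:,:2]-[560.93,246.23]; Q=np.c_[Q@np.array([[c,-s],[s,c]]),P[:,2]]; print(r[0]['score'],len(Q))
for x in range(-124,-40,6):
    q=Q[(Q[:,0]>=x)&(Q[:,0]<x+6)&(Q[:,2]>15)&(abs(Q[:,1]+45.6)<6)]
    if len(q)>3: print(x,len(q),np.percentile(q[:,2],[10,50,95]).round(1))
rows(); save('lev%d'%int(get_obs()['t']*100),cv2.resize(im[130:400,130:430],None,fx=2.2,fy=2.2))
E
python3 lev.py; python3 avg.py
```

```text
0.79 2268
-118 349 [41.4 44.4 46.7]
-112 304 [45.7 46.4 47.5]
-106 199 [41.7 42.4 44.7]
-100 71 [41.  41.6 42.5]
-76 140 [35.5 36.2 37.3]
-70 173 [34.3 35.  35.9]
-64 170 [33.1 33.8 34.8]
-58 174 [32.  32.7 33.6]
-52 147 [30.6 31.5 32.4]
-46 49 [29.8 30.4 31.1]
t 24.75 tcp [441.8 216.5  17.8] yaw 82.21 tilt z [-0.003 -0.    -1.   ] w 17.6 F [-8.6  4.   7.9]
mean [441.82 216.51  17.83] sd [0.01 0.01 0.01] F [-7.96  4.37  7.76] [0.51 0.52 0.62]
```

The pinch has slipped: the roll top is at 46.7 and the lever at about 0.2 rad. The sideways preload is using up friction, so I relieve it and draw the lever lower, then finish by pressing from above.

```bash
python3 -m inch '[{"tx":0,"ty":-0.15,"tz":0,"ax":0,"ay":0,"az":0,"jaw":0},{"tx":0,"ty":0,"tz":0,"ax":0,"ay":0,"az":0,"jaw":0}]'; python3 -m inch '[{"tx":0,"ty":-0.15,"tz":0.2,"ax":0,"ay":0,"az":0,"jaw":0},{"tx":0,"ty":0,"tz":0,"ax":0,"ay":0,"az":0,"jaw":0}]'
```

```text
t: 25.4
ee_pos: [441.8, 216.8, 17.9]
orientation: [-2.367, -2.066, -0.0]
ft_force: [-3.8, 2.3, 6.0]
width: 17.6
t: 25.65
ee_pos: [441.4, 217.0, 16.0]
orientation: [2.366, 2.065, 0.003]
ft_force: [0.3, 0.1, 4.9]
width: 17.5
```

```bash
python3 -m inch '[{"tx":0,"ty":-0.05,"tz":0.3,"ax":0,"ay":0,"az":0,"jaw":0},{"tx":0,"ty":-0.03,"tz":0.2,"ax":0,"ay":0,"az":0,"jaw":0},{"tx":0,"ty":0,"tz":0,"ax":0,"ay":0,"az":0,"jaw":0}]'; python3 lev.py
```

```text
t: 26.02
ee_pos: [440.6, 217.1, 10.8]
orientation: [2.367, 2.065, 0.002]
ft_force: [-0.3, 0.6, 4.1]
width: 16.9
0.7 2115
-118 422 [34.9 38.1 40.2]
-112 249 [38.6 39.6 40.6]
-106 221 [35.4 36.2 37. ]
-82 84 [32.5 33.1 34. ]
-76 201 [31.8 32.6 33.3]
-70 205 [31.2 31.9 32.8]
-64 181 [30.6 31.2 32. ]
-58 180 [29.7 30.4 31.4]
-52 17 [29.5 29.7 30.1]
t 26.12 tcp [440.6 217.1  10.8] yaw 82.23 tilt z [ 0.001  0.001 -1.   ] w 17.6 F [-0.2  1.   4.5]
```

```bash
python3 -m inch '[{"tx":0,"ty":-0.03,"tz":0.3,"ax":0,"ay":0,"az":0,"jaw":0},{"tx":0,"ty":-0.02,"tz":0.25,"ax":0,"ay":0,"az":0,"jaw":0},{"tx":0,"ty":0,"tz":0.15,"ax":0,"ay":0,"az":0,"jaw":0},{"tx":0,"ty":0,"tz":0,"ax":0,"ay":0,"az":0,"jaw":0}]'; python3 lev.py
```

```text
t: 26.62
ee_pos: [439.9, 217.0, 3.3]
orientation: [2.367, 2.066, 0.001]
ft_force: [2.6, 2.1, 1.2]
width: 17.7
0.93 2186
-118 470 [26.7 30.5 32.6]
-112 225 [30.1 31.8 33.1]
-106 219 [28.5 29.4 30.3]
-82 226 [27.8 28.6 29.5]
-76 242 [27.7 28.5 29.4]
-70 223 [27.7 28.4 29.3]
-64 202 [27.5 28.3 29.1]
-58 5 [27.1 27.6 27.7]
t 26.73 tcp [439.9 217.    3.4] yaw 82.22 tilt z [ 0.001  0.    -1.   ] w 17.6 F [2.5 1.7 0.6]
```

The lever is now at about 0.02 rad with almost no spring force. I release, rise, close the fingers and check.

```bash
python3 -m inch '[{"tx":0,"ty":0,"tz":0,"ax":0,"ay":0,"az":0,"jaw":0.25},{"tx":0,"ty":0,"tz":0,"ax":0,"ay":0,"az":0,"jaw":0.4},{"tx":0,"ty":0,"tz":0,"ax":0,"ay":0,"az":0,"jaw":0.4},{"tx":0,"ty":0,"tz":-3,"ax":0,"ay":0,"az":0,"jaw":0.4},{"tx":0,"ty":0.4,"tz":-3,"ax":0,"ay":0,"az":0,"jaw":0.2},{"tx":0,"ty":0,"tz":0,"ax":0,"ay":0,"az":0,"jaw":0},{"tx":0,"ty":0,"tz":0,"ax":0,"ay":0,"az":0,"jaw":0}]'; python3 lev.py; python3 avg.py
```

```text
t: 27.6
ee_pos: [442.8, 216.0, 62.9]
orientation: [-2.367, -2.065, 0.001]
ft_force: [0.6, 0.3, -0.1]
width: 8.9
0.57 1811
-124 5 [63.5 64.3 64.9]
-118 193 [28.1 30.6 32.6]
-112 130 [30.8 31.8 33.1]
-106 143 [28.3 29.2 30.1]
-100 130 [27.8 28.6 29.5]
-94 136 [27.5 28.2 29.2]
-88 132 [27.3 28.  29.1]
-82 144 [27.6 28.5 29.6]
-76 140 [27.8 28.6 29.6]
-70 141 [27.6 28.3 29.3]
-64 83 [27.5 28.4 29.2]
t 27.7 tcp [442.5 215.9  62.4] yaw 82.23 tilt z [-0.002 -0.001 -1.   ] w 1.3 F [ 0.9 -0.4 -0.5]
mean [442.94 216.1   62.76] sd [0.25 0.11 0.27] F [ 0.21 -0.1   0.02] [0.47 0.46 0.38]
```

```bash
python3 -m inch '[{"tx":0,"ty":0.1,"tz":1.5,"ax":0,"ay":0,"az":0,"jaw":0},{"tx":0,"ty":0,"tz":1,"ax":0,"ay":0,"az":0,"jaw":0},{"tx":0,"ty":0,"tz":0.4,"ax":0,"ay":0,"az":0,"jaw":0},{"tx":0,"ty":0,"tz":0,"ax":0,"ay":0,"az":0,"jaw":0}]'; python3 -m inch '[{"tx":0,"ty":0,"tz":0.12,"ax":0,"ay":0,"az":0,"jaw":0},{"tx":0,"ty":0,"tz":0,"ax":0,"ay":0,"az":0,"jaw":0}]';  python3 -m inch '[{"tx":0,"ty":0,"tz":0.1,"ax":0,"ay":0,"az":0,"jaw":0},{"tx":0,"ty":0,"tz":0,"ax":0,"ay":0,"az":0,"jaw":0}]'
```

```text
t: 28.6
ee_pos: [444.0, 216.0, 33.8]
orientation: [-2.367, -2.066, 0.002]
ft_force: [-0.2, 1.1, 0.4]
width: 0.3
t: 28.85
ee_pos: [444.5, 216.2, 33.4]
orientation: [2.367, 2.066, 0.001]
ft_force: [-0.6, 0.2, 0.0]
width: 0.4
t: 29.1
ee_pos: [444.4, 216.2, 32.2]
orientation: [2.367, 2.066, 0.0]
ft_force: [0.9, -0.1, -0.6]
width: 0.6
```

```bash
python3 -m inch '[{"tx":0,"ty":0,"tz":0.1,"ax":0,"ay":0,"az":0,"jaw":0},{"tx":0,"ty":0,"tz":0,"ax":0,"ay":0,"az":0,"jaw":0}]'; python3 -m inch '[{"tx":0,"ty":0,"tz":0.08,"ax":0,"ay":0,"az":0,"jaw":0},{"tx":0,"ty":0,"tz":0,"ax":0,"ay":0,"az":0,"jaw":0}]'
```

```text
t: 29.35
ee_pos: [444.3, 216.1, 31.1]
orientation: [-2.367, -2.066, 0.0]
ft_force: [0.2, -0.9, -0.4]
width: 0.5
t: 29.6
ee_pos: [444.4, 216.2, 30.4]
orientation: [-2.367, -2.066, -0.0]
ft_force: [0.5, 0.4, 0.2]
width: 0.5
```

```bash
python3 -m inch '[{"tx":0,"ty":0,"tz":0.06,"ax":0,"ay":0,"az":0,"jaw":0},{"tx":0,"ty":0,"tz":0,"ax":0,"ay":0,"az":0,"jaw":0}]' | grep -E 'pos|for'; python3 -m inch '[{"tx":0,"ty":0,"tz":0.06,"ax":0,"ay":0,"az":0,"jaw":0},{"tx":0,"ty":0,"tz":0,"ax":0,"ay":0,"az":0,"jaw":0}]'| grep -E 'pos|for'
```

```text
ee_pos: [444.4, 216.2, 29.9]
ft_force: [0.7, -0.3, 2.1]
ee_pos: [444.4, 216.2, 29.3]
ft_force: [-1.5, 0.5, 4.5]
```

```bash
python3 -m inch '[{"tx":0,"ty":0,"tz":0.05,"ax":0,"ay":0,"az":0,"jaw":0},{"tx":0,"ty":0,"tz":0,"ax":0,"ay":0,"az":0,"jaw":0}]' | grep -E 'pos|for'; python3 -m inch '[{"tx":0,"ty":0,"tz":0.05,"ax":0,"ay":0,"az":0,"jaw":0},{"tx":0,"ty":0,"tz":0,"ax":0,"ay":0,"az":0,"jaw":0}]'| grep -E 'pos|for'
```

```text
ee_pos: [444.4, 216.2, 28.9]
ft_force: [-1.0, -0.4, 6.1]
ee_pos: [444.5, 216.2, 28.5]
ft_force: [-1.2, 0.3, 7.6]
```

```bash
python3 -m inch '[{"tx":0,"ty":0,"tz":0.07,"ax":0,"ay":0,"az":0,"jaw":0},{"tx":0,"ty":0,"tz":0,"ax":0,"ay":0,"az":0,"jaw":0}]' | grep -E 'pos|for'; python3 -m inch '[{"tx":0,"ty":0,"tz":0.06,"ax":0,"ay":0,"az":0,"jaw":0},{"tx":0,"ty":0,"tz":0,"ax":0,"ay":0,"az":0,"jaw":0}]'| grep -E 'pos|for'
```

```text
ee_pos: [444.5, 216.3, 27.9]
ft_force: [-0.8, -0.2, 10.3]
ee_pos: [444.5, 216.3, 27.4]
ft_force: [-3.2, -0.2, 10.6]
```

```bash
python3 -m inch '[{"tx":0,"ty":0,"tz":0.05,"ax":0,"ay":0,"az":0,"jaw":0},{"tx":0,"ty":0,"tz":0,"ax":0,"ay":0,"az":0,"jaw":0}]' | grep -E 'pos|for'; python3 avg.py
```

```text
ee_pos: [444.5, 216.3, 27.1]
ft_force: [-3.1, -0.5, 13.2]
mean [444.45 216.3   27.08] sd [0.01 0.01 0.01] F [-3.17 -0.17 13.27] [0.41 0.19 0.45]
```

The force has risen steadily to 13.3 N over 2.8 mm, so the lever is on its firm stop and the tongue is at about 0.018 rad. I lift off and check.

```bash
python3 -m inch '[{"tx":0,"ty":0,"tz":-0.2,"ax":0,"ay":0,"az":0,"jaw":0},{"tx":0,"ty":0,"tz":-0.5,"ax":0,"ay":0,"az":0,"jaw":0},{"tx":0,"ty":0,"tz":-3,"ax":0,"ay":0,"az":0,"jaw":0},{"tx":0,"ty":0,"tz":-5,"ax":0,"ay":0,"az":0,"jaw":0},{"tx":0,"ty":0,"tz":-4,"ax":0,"ay":0,"az":0,"jaw":0.3},{"tx":0,"ty":0,"tz":0,"ax":0,"ay":0,"az":0,"jaw":0.5},{"tx":0,"ty":0,"tz":0,"ax":0,"ay":0,"az":0,"jaw":1},{"tx":0,"ty":0,"tz":0,"ax":0,"ay":0,"az":0,"jaw":1}]'; python3 lev.py; ls -t pics | head -1
python3 - <<'E'
from h import *
im,d=viewer.get_image('side'); save('fin',cv2.resize(im[150:350,200:450],None,fx=3,fy=3,interpolation=cv2.INTER_CUBIC))
E
```

```text
t: 32.75
ee_pos: [443.4, 215.7, 152.0]
orientation: [-2.366, -2.065, 0.004]
ft_force: [0.3, 0.2, -0.1]
width: 37.2
0.76 1525
-118 83 [26.4 28.6 30.6]
-112 84 [28.4 29.7 30.8]
-106 88 [26.4 27.3 28.4]
-100 82 [25.9 26.9 28.2]
-94 88 [25.9 26.8 28.1]
-88 80 [25.7 26.9 28.2]
-82 86 [26.1 27.3 28.2]
-76 81 [26.7 27.4 28.6]
-70 79 [26.9 27.5 28.6]
-64 79 [26.6 27.5 28.7]
-58 76 [26.5 27.5 28.7]
-52 72 [26.9 27.8 28.9]
-46 70 [26.8 27.6 28.5]
t 32.85 tcp [443.7 215.8 152.1] yaw 82.22 tilt z [-0.002 -0.001 -1.   ] w 45.1 F [-0.3 -1.1  0.3]
lev3285.png
```

View pics/fin.png

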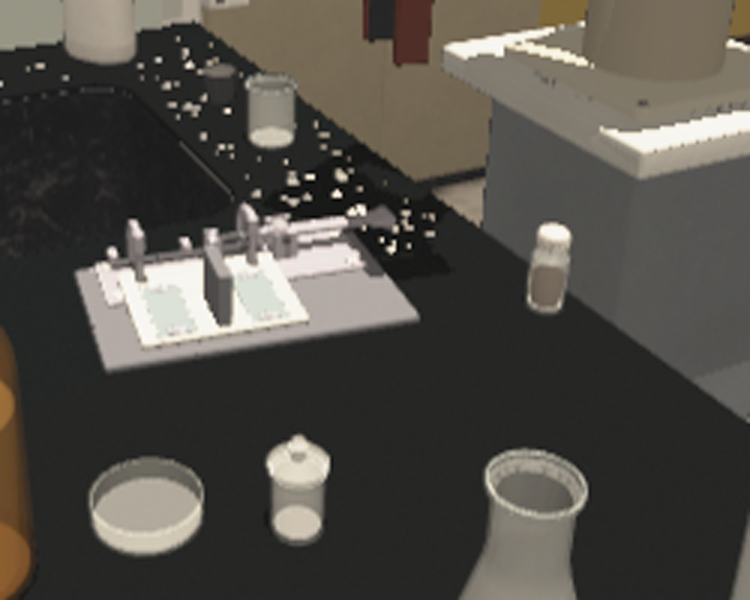

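The side view shows the rings shut at (135,240) and (250,225), the lever level, the carrier flat on the posts, and the glassware where it stood. The lever's height profile matches the shut state at the start, to within 0.5 mm. Handing in.

```bash
python3 -c "
from workcell import ctrl; print(ctrl.close_job())"
```

```text
the job is handed in; nothing more can be done
None
```

I lifted the lever so the rings sprang open, set the carrier over both posts and pressed the lever down until it was home. I handed the job in at about 33 s of the 70 s allowed; no verdict is reported.

- **Lever:** I pressed it to its firm stop by feel, at 13 N. After I lifted off, its height profile matched the shut state at the start to about 0.5 mm.
- **Carrier:** The wrist picture taken before closing shows both posts through the holes. It touched down at about 4 N, so nothing was forced.
- **Bystanders:** The side view shows the visible glassware where it stood and the rings shut. I did not measure the bystanders again.

Three checks did not go cleanly:
- **Pinch slipped:** While closing, my pinch on the lever's end slipped at about 0.2 rad. A depth check showed it, so I eased the sideways load, drew the lever lower and finished by pressing from above.
- **Carrier tilt:** It leans about 0.05 rad over the base plate's edge onto the board, close to the 0.06 limit. I last measured this before closing the lever.
- **Softer stop:** The force rose at about 4–5 N per mm, softer than the roughly 6.7 N per mm expected.

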